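# Take the gold miniature out of the sliding-glass showcase

## Task

Open the showcase by pressing lightly on top of its glass and drawing the glass toward the robot to nearly its full travel; the glass is thin, so press with no more than about 18 N. Lift the gold vase out and set it down gently, upright, in the middle of the round dark wooden stand. Leave the glass open and do not disturb the other ceramics.

Things in the scene. Friction and masses are not known exactly. Their poses are not given: they have to be found in the camera images.
- case: Fixed wooden showcase, 260 (its x) x 170 (its y) x 85 mm high; origin: centre of its underside, on the table. Its -x end faces the robot, turned up to 0.3 rad. Walls 8 mm, floor 10 mm thick (blue lining), inside 244 x 154 mm. The side and far (+x) walls reach the rim; the near wall is 62 mm high and the glass slides out over it.
- case_rim (a point): Centre of the case at rim height, 85 mm above the table; axes as the case's. The tinted glass sheet with dark edge strips, 242 x 151 x 5 mm, covers the inside between the walls: no edge can be gripped. Its top lies 3 to 11 mm below the rim (varies, not measured: feel for it) and sinks about 0.13 mm per N of load on springy seals.
- lid (a joint): How far the glass is drawn out, m: 0 shut, 0.13 fully open (stop), along the case's -x direction, rising or falling up to 3 mm per 100 mm (varies). Fingertips pressed on top move it by friction. Its runners drag with about 6 N and the fingertips' friction varies (0.5 to 0.8): a steady 12 to 16 N of pressing draws it with little slip. It stays where left. Beyond 0.10 the vase is free.
- vase_mid (a point): Centre (half-way up) of the loose gold miniature vase, z up: round, 48 mm tall, 32 mm across its straight belly (8 mm below to 10 mm above the centre), foot 28 mm across, 80 to 170 g. It stands on the case floor in the far (+x) part, about 62 mm from the case's centre, within 12 mm of its midline; its top is 58 mm above the table.
- stand_top (a point): Centre of the top face of the fixed round dark wooden stand, 90 mm across and 15 mm high, with a small brass disc in its middle; z up.
- white_mini: White glazed miniature, 42 mm across and 42 mm tall, loose in the near part of the case, stays there; origin at its underside.
- navy_vase: Bystander: navy vase, 68 mm across, 110 mm tall; origin at its underside.
- bowl: Bystander: white bowl, 100 mm across, 45 mm tall; origin at its underside.
- gold_jar: Bystander: larger gold jar standing on the table, 72 mm across, 80 mm tall; origin at its underside.
Mind the look-alikes: they are no part of the job. There is more than one size of the part that bears stand_top; the job needs the smallest.

How it is judged:
By the outcome, as a careful person would: the job done as asked, in the order asked, and still so for the second after the job is handed in, with the robot touching nothing.
It also fails if it takes over 72 s, if anything falls off the work surface, if the arm or the gripper's body presses on something with over 40 N, if the wrist force passes 120 N, or if a joint passes its speed limit or range.

## Robot

A 6-joint arm with a two-finger parallel gripper is mounted at the origin on the work surface. World frame = base frame: x ahead of the robot, y to its left, z up, the work surface at z = 0. Lengths are in m, angles in rad, forces in N, time in s.
With the tool pointing down it reaches from about 0.375 to 0.925 m from the base axis. Payload 5.7 kg.
Tool frame: the origin (TCP) lies between the finger pads; the fingertips stand 8 mm ahead of it and the grasp point (between the pads) lies 11 mm behind it; z points along the fingers, y is the direction in which the jaws open and shut (so a half turn about z gives the same grasp; the last joint's range is limited). The gripper opens to 85 mm and grips with 20 to 120 N. Pads are 22 mm wide; open, the fingers measure 114 mm over their backs; the gripper's body (76 mm by 85 mm) begins 54 mm behind the grasp point. The pads swing forward as they close: fully open they stand 13 mm farther back than shut.
Start: joints at [1.218, 0.359, 1.51, -0, 1.272, -0.115], TCP at [0.141, 0.583, 0.239] pointing down, gripper open.
Joint ranges: [-2.97, 2.97], [-1.01, 2.36], [0.21, 2.38], [-0.96, 4.11], [0.2, 2.71], [-2.98, 2.98]. Speed limits (rad/s): [2.39, 2.39, 3.14, 3.14, 3.14, 3.14].

## Interface

Orientations are given as a unit quaternion [w, x, y, z].
In Python, from cell import env gives the robot as it stands.
- The arm moves only by the tool apply_moves, never from a script. Its argument "targets" is a list of rows, each a list of 7 numbers: the turn, a rotation vector about the tool's x, y, z in degrees, then the shift along the tool's x, y, z in mm, then the opening in per cent of the stroke, from 0 (shut) to 100 (fully open). A call has 1 to 12 rows; each row is the pose to reach, as a shift and turn from the pose measured when the call began, along the tool's axes at that moment; what a row does not reach only later rows make up. A row lasts 1/12 s, in which the tool goes at most 41.7 mm and 7.16 degrees, less where a joint would pass 70% of its speed; a pose out of reach is approached as far as the arm can. A call with a gripper value outside its range is refused whole. The fingers move at their own pace and stop on an object; "force" is the grip in N (left out, the last holds). Time passes only in rows, so rows that repeat a pose let the fingers close. It gives the time, the measured TCP pose, the force and the opening at its end, in the units of the state.
- env.get_state(): the state, without advancing time (a new reading comes with each control period).
- env.capture(name): name is "scene" or "top"; returns a dict with "color" (480x640x3 uint8, red, green, blue), "mtx" (3x3 intrinsics, pixels), "k1" (the pictures are not rectified: a ray, as slopes to the right and down, at radius r is drawn at 1 + k1 r^2 times it, then the intrinsics apply), "R" (3x3) and "t" (3): a world point X has camera coordinates R X + t. Camera axes: x right, y down, z forward; pixel columns grow to the right and rows downward; lengths in m; the calibration is good to about 2 mm. A picture is of the moment at which its call begins. There is no depth.
- env.hand_in(): hands the job in, once; it reports no verdict.
The state is a dict: "clock": time; "q": joint angles; "joint_velocities": joint speeds; "effort": joint torques, N m; "position": TCP position; "eef_rot": TCP orientation; "contact_force": force on the tool from outside, world axes, zero at the start; "torque": the same for the moment, N m; "opening": finger opening in m.
Only numpy, scipy, OpenCV 4.12 (cv2) and the standard library are available. Lean on these libraries where they do the work, as an engineer would, in place of code of your own. Each camera call takes 0.05 s, during which the arm holds its last target. There are 200 camera calls.

## Working session

There is one attempt and no reset: what is moved stays moved. The work goes in short steps, Python scripts to look and compute and a tool call to move; the robot and the scene stay as the last step left them, time stands still between calls to the robot, and variables do not carry over. Pictures are saved under pics/ and viewed, about 8 in all and at most 12, crops included, and the job is handed in when it is done.

Besides the shell and the picture viewer there is one more tool, called after ">>>" by a JSON object that holds its "op" and its "data", one argument or row to a line. apply_moves: Moves the arm, as the interface text tells. Its arguments: {"type":"object","properties":{"targets":{"type":"array"},"force":{"type":"number"}},"required":["targets"]}

```bash
mkdir -p pics; ls; python3 - <<'E'
from cell import env
import cv2,numpy as np
s=env.get_state();print({k:np.round(v,4).tolist() for k,v in s.items()})
for n in("scene","top"):
    c=env.capture(n);cv2.imwrite(f"pics/{n}0.png",c["color"][:,:,::-1])
    print(n,c["mtx"].round(1).tolist(),c["k1"],c["R"].round(3).tolist(),c["t"].round(3).tolist())
E
```

```text
pics
{'clock': 0.0, 'q': [1.2179, 0.3595, 1.5114, -0.0, 1.2725, -0.1151], 'joint_velocities': [-0.0007, 0.0003, -0.0009, -0.001, -0.0005, -0.0004], 'effort': [-0.0011, -52.762, -27.861, -0.0002, 0.0137, -0.0], 'position': [0.1411, 0.5825, 0.2384], 'eef_rot': [-0.0002, 0.1186, 0.9929, -0.0009], 'contact_force': [-0.4206, 0.1229, 0.3188], 'torque': [-0.0006, 0.0023, -0.003], 'opening': 0.0852}
scene [[447.1, 0.0, 323.5], [0.0, 447.1, 240.8], [0.0, 0.0, 1.0]] -0.01124222159260688 [[0.354, 0.935, -0.019], [0.524, -0.216, -0.824], [-0.774, 0.282, -0.566]] [-0.207, -0.252, 1.695]
top [[433.3, 0.0, 315.6], [0.0, 433.3, 236.7], [0.0, 0.0, 1.0]] -0.03453062974667979 [[-0.024, -1.0, 0.012], [-0.989, 0.022, -0.144], [0.144, -0.016, -0.989]] [0.003, 0.623, 1.138]
```

View pics/scene0.png

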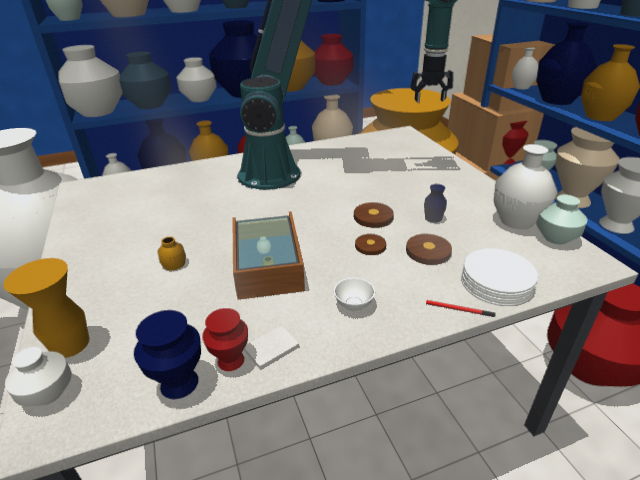

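View pics/top0.png

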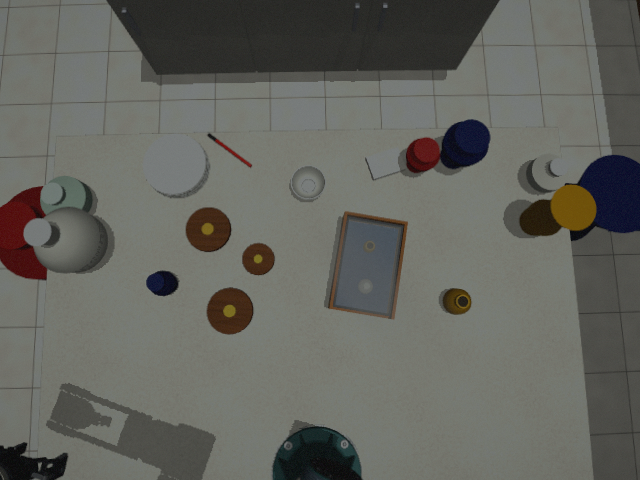

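The case rim corners in the top view are near (345,212), (407,222), (394,318) and (329,308). The gold vase is at (370,246), the white mini at (366,287) and the smallest stand at (258,259).

```bash
cat > h.py <<'E'
import numpy as np,cv2
from cell import env
def ray(c,uv,z):
    d=np.array([c["k1"],0,0,0,0])
    p=cv2.undistortPoints(np.float64(uv).reshape(-1,1,2),c["mtx"],d).reshape(-1,2)
    dirs=np.c_[p,np.ones(len(p))]@c["R"]; o=-c["R"].T@c["t"]
    return o+dirs*((z-o[2])/dirs[:,2])[:,None]
def proj(c,X):
    return cv2.projectPoints(np.float64(X).reshape(-1,3),cv2.Rodrigues(c["R"])[0],c["t"],c["mtx"],np.array([c["k1"],0,0,0,0.]))[0].reshape(-1,2)
E
python3 - <<'E'
from h import *
c=env.capture("top");im=c["color"];hsv=cv2.cvtColor(im,cv2.COLOR_RGB2HSV)
a=im[190:340,310:430][:,:,::-1]; b=im[225:290,225:290][:,:,::-1]
cv2.imwrite("pics/a.png",np.hstack([cv2.resize(a,(480,600),interpolation=cv2.INTER_CUBIC),cv2.resize(b,(300,600)[:1]+(300,),interpolation=cv2.INTER_CUBIC) if 0 else np.vstack([cv2.resize(b,(300,300)),np.zeros((300,300,3),np.uint8)])]))
# wood mask in case
m=((hsv[...,0]<18)&(hsv[...,1]>90)).astype(np.uint8)
w=np.zeros_like(m);w[195:335,315:420]=m[195:335,315:420]
r=cv2.minAreaRect(np.argwhere(w)[:,::-1].astype(np.float32));bx=cv2.boxPoints(r)
print("rect",r,bx.tolist());P=ray(c,bx,.085);print("rim",P.round(4).tolist(),P.mean(0))
g=(hsv[...,0]>18)&(hsv[...,0]<35)&(hsv[...,1]>120)&(hsv[...,2]>80)
for n,(x0,x1,y0,y1),z in(("brass",(240,276,242,276),.015),("vase",(355,385,235,260),.058),("jar",(435,475,285,320),.08)):
    q=np.argwhere(g[y0:y1,x0:x1])[:,::-1]+[x0,y0]
    print(n,len(q),q.mean(0) if len(q) else 0, ray(c,q.mean(0),z) if len(q) else 0)
s=m[240:280,238:280];q=np.argwhere(s)[:,::-1]+[238,240];(u,v),rad=cv2.minEnclosingCircle(q.astype(np.float32));print("stand",u,v,rad,ray(c,[u,v],.015),ray(c,[u+rad,v],.015))
print(hsv[246,370],hsv[259,258])
E
```

```text
rect ((368.689208984375, 264.8648681640625), (66.08839416503906, 98.14619445800781), 9.462321281433105) [[328.02703857421875, 307.83782958984375], [344.16217041015625, 211.0270233154297], [409.35137939453125, 221.89190673828125], [393.21624755859375, 318.70269775390625]]
rim [[0.4315, -0.0379, 0.085], [0.685, -0.0879, 0.085], [0.6519, -0.2607, 0.085], [0.3996, -0.2052, 0.085]] [ 0.54199115 -0.14793307  0.085     ]
brass 69 [257.69565217 258.34782609] [[0.57056969 0.15091728 0.015     ]]
vase 0 0 0
jar 106 [462.19811321 302.33018868] [[ 0.4364676  -0.38944582  0.08      ]]
stand 258.0039978027344 258.73199462890625 15.894500732421875 [[0.56947986 0.15006681 0.015     ]] [[0.56849702 0.10594935 0.015     ]]
[30  6 79] [ 26 168 123]
```

View pics/a.png

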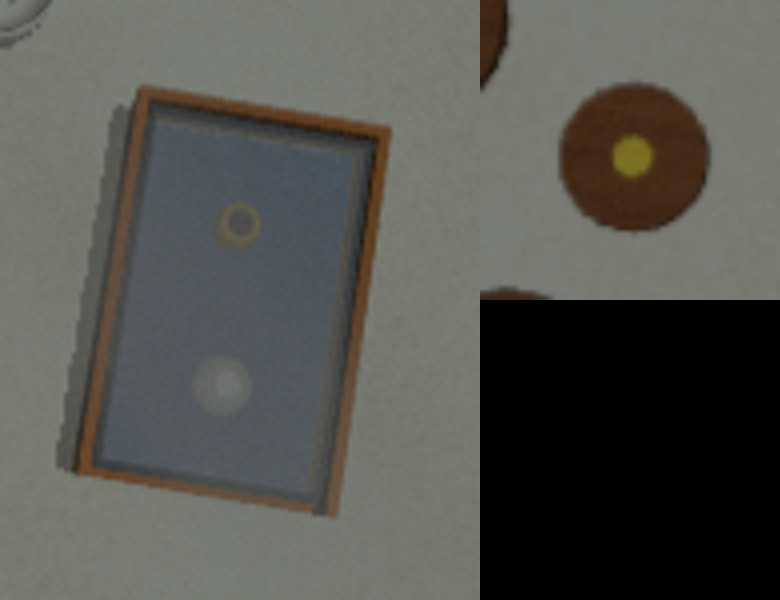

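```bash
cat >> h.py <<'E'
from scipy.spatial.transform import Rotation as Ro
def rel(p,yaw=None):
    s=env.get_state();w,x,y,z=s["eef_rot"];R=Ro.from_quat([x,y,z,w]).as_matrix()
    out=R.T@(np.array(p)-s["position"])*1000
    rv=None
    if yaw is not None: # tool y along case y, z down
        T=np.c_[[-np.cos(yaw),-np.sin(yaw),0],[-np.sin(yaw),np.cos(yaw),0],[0,0,-1]]
        rv=np.degrees(Ro.from_matrix(R.T@T).as_rotvec()).round(2)
    return out.round(1),rv
E
python3 - <<'E'
from h import *
c=env.capture("top")
k=lambda u,v:(310+(u+.5)/4-.5,190+(v+.5)/4-.5)
FL,FR,NR,NL=ray(c,[k(142,87),k(391,128),k(338,515),k(77,473)],.085)
print(FL,FR,NR,NL,np.linalg.norm(FR-NR),np.linalg.norm(FL-FR))
d=FR-NR;y1=np.arctan2(d[1],d[0]);e=FL-FR;y2=np.arctan2(-e[0],e[1]);print(y1,y2)
yaw=(2*y1+y2)/3;ex=np.array([np.cos(yaw),np.sin(yaw),0]);ey=np.array([-ex[1],ex[0],0])
C1=FR-.13*ex+.085*ey;print("yaw",yaw,"C from FR",C1,"C mid",(FL+FR+NL+NR)/4,"NR:",NR+.13*ex+.085*ey,"FL",FL-.13*ex-.085*ey)
v=ray(c,[k(240,222)],.058)[0];w=ray(c,[k(228,385)],.042)[0]
print("vase",v,(v-C1)@ex,(v-C1)@ey,"white",w,(w-C1)@ex,(w-C1)@ey)
C=C1;p=C+.055*ex;p[2]=.2;print("rel",p,rel(p,yaw))
E
```

```text
[ 0.68397972 -0.090474    0.085     ] [ 0.65273587 -0.25548665  0.085     ] [ 0.40034393 -0.20759246  0.085     ] [ 0.4313606  -0.04003892  0.085     ] 0.25689598163643074 0.1679444982231684
-0.18753144503531743 -0.18712695753654132
yaw -0.18739661586905873 C from FR [ 0.54084748 -0.14775556  0.085     ] C mid [ 0.54210503 -0.14839801  0.085     ] NR: [ 0.54390361 -0.14829981  0.085     ] FL [ 0.54042004 -0.14976664  0.085     ]
vase [ 0.59532683 -0.15587165  0.058     ] 0.05503760396346115 0.0021755986130365937 white [ 0.4866894  -0.14543313  0.042     ] -0.05364258857277041 -0.007807971725794214
rel [ 0.59488457 -0.15800215  0.2       ] (array([-615.4, -612.9,   39.4]), array([-0.07, -0.01, -2.89]))
```

>>> {"op": "apply_moves", "data": {
  "targets": [
    [0,0,-2.9,-50,-50,0,0],
    [0,0,-2.9,-90,-90,0,0],
    [0,0,-2.9,-120,-120,0,0],
    [0,0,-2.9,-150,-150,0,0],
    [0,0,-2.9,-180,-180,0,0],
    [0,0,-2.9,-210,-210,0,0],
    [0,0,-2.9,-240,-240,5,0],
    [0,0,-2.9,-270,-270,10,0],
    [0,0,-2.9,-300,-300,15,0],
    [0,0,-2.9,-330,-330,20,0],
    [0,0,-2.9,-360,-360,20,0],
    [0,0,-2.9,-390,-390,20,0]
  ],
  "force": 40
}}

```text
clock: 1.2
position: [0.4013, 0.1547, 0.2206]
eef_rot: [-0.0, 0.093, 0.996, -0.001]
contact_force: [0.5, 0.6, -0.0]
opening: -0.0001
```

```bash
cat > r.py <<'E'
import sys
from h import *
yaw=-.1873;C=np.array([.542,-.148,0]);ex=np.array([np.cos(yaw),np.sin(yaw),0]);ey=np.array([-ex[1],ex[0],0])
a,b,z=map(float,sys.argv[1:4])
s=env.get_state();d=s["position"]-C
print("clk",s["clock"],"case xy",(d@ex).round(4),(d@ey).round(4),"z",s["position"][2].round(4),"F",s["contact_force"].round(2),"op",s["opening"],"rel",*rel(C+a*ex+b*ey+[0,0,z],yaw))
E
python3 r.py .05 0 .14
```

```text
clk 1.2 case xy -0.1946 0.2712 z 0.2206 F [ 0.53  0.63 -0.02] op -9.503556914470047e-05 rel [-244.6 -271.2   80.8] [-0.06 -0.02  0.01]
```

>>> {"op": "apply_moves", "data": {
  "targets": [
    [0,0,0,-28,-30,0,0],
    [0,0,0,-56,-62,10,0],
    [0,0,0,-84,-93,20,0],
    [0,0,0,-112,-124,30,0],
    [0,0,0,-140,-155,40,0],
    [0,0,0,-168,-186,50,0],
    [0,0,0,-196,-217,60,0],
    [0,0,0,-224,-248,75,0],
    [0,0,0,-245,-271,95,0],
    [0,0,0,-245,-271,115,0],
    [0,0,0,-245,-271,121,0],
    [0,0,0,-245,-271,121,0]
  ]
}}

```text
clock: 2.2
position: [0.5893, -0.1567, 0.0973]
eef_rot: [-0.003, 0.094, 0.996, 0.0]
contact_force: [0.3, 1.0, -0.6]
opening: -0.0002
```

```bash
python3 r.py .05 0 .092; python3 - <<'E'
from h import *
c=env.capture("top");cv2.imwrite("pics/b.png",cv2.resize(c["color"][190:340,300:440,::-1],None,fx=4,fy=4))
E
```

```text
clk 2.2 case xy 0.0481 0.0002 z 0.0973 F [ 0.27  1.   -0.57] op -0.00017377777976984983 rel [-2.  -0.2  5.3] [ 0.01 -0.36 -0.06]
```

View pics/b.png

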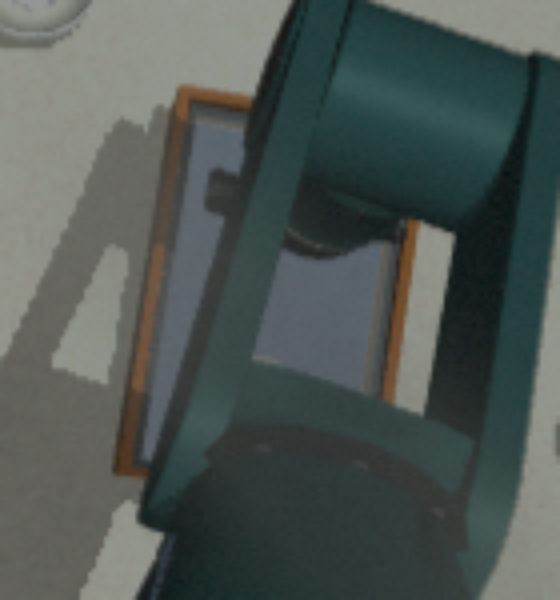

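The gripper hangs above the far half of the glass. The arm hides most of the case in this view, so I'll feel for the glass by force.

>>> {"op": "apply_moves", "data": {
  "targets": [
    [0,0,0,0,0,4,0],
    [0,0,0,0,0,6,0],
    [0,0,0,0,0,7,0],
    [0,0,0,0,0,7.5,0],
    [0,0,0,0,0,7.5,0]
  ]
}}

```text
clock: 2.67
position: [0.59, -0.1558, 0.092]
eef_rot: [-0.002, 0.093, 0.996, 0.0]
contact_force: [1.1, 0.2, -0.4]
opening: 0.0
```

```bash
python3 r.py .05 0 .088
```

```text
clk 2.6667 case xy 0.0486 0.0012 z 0.092 F [ 1.14  0.19 -0.35] op 2.065520393420964e-05 rel [-1.4 -1.2  4. ] [-0.02 -0.19  0.04]
```

>>> {"op": "apply_moves", "data": {
  "targets": [
    [0,0,0,0,0,1,0],
    [0,0,0,0,0,2,0],
    [0,0,0,0,0,2,0],
    [0,0,0,0,0,2,0]
  ]
}}

```text
clock: 3.0
position: [0.59, -0.1558, 0.0899]
eef_rot: [-0.002, 0.093, 0.996, 0.0]
contact_force: [0.1, 0.9, -0.3]
opening: 0.0001
```

>>> {"op": "apply_moves", "data": {
  "targets": [
    [0,0,0,0,0,1,0],
    [0,0,0,0,0,2,0],
    [0,0,0,0,0,2,0],
    [0,0,0,0,0,2,0]
  ]
}}

```text
clock: 3.33
position: [0.5901, -0.1559, 0.0882]
eef_rot: [-0.002, 0.093, 0.996, -0.0]
contact_force: [-0.7, -0.8, 3.1]
opening: 0.0001
```

>>> {"op": "apply_moves", "data": {
  "targets": [
    [0,0,0,0,0,0.6,0],
    [0,0,0,0,0,1.2,0],
    [0,0,0,0,0,1.2,0],
    [0,0,0,0,0,1.2,0]
  ]
}}

```text
clock: 3.67
position: [0.5902, -0.156, 0.0876]
eef_rot: [-0.001, 0.093, 0.996, -0.0]
contact_force: [-1.7, 0.8, 8.0]
opening: -0.0002
```

```bash
python3 r.py .05 0 .088
```

```text
clk 3.6667 case xy 0.0488 0.0012 z 0.0876 F [-1.71  0.78  8.03] op -0.00023882862698624012 rel [-1.2 -1.2 -0.4] [-0.02 -0.16  0.04]
```

>>> {"op": "apply_moves", "data": {
  "targets": [
    [0,0,0,0,0,1.2,0],
    [0,0,0,0,0,1.8,0],
    [0,0,0,0,0,1.8,0],
    [0,0,0,0,0,1.8,0]
  ]
}}

```text
clock: 4.0
position: [0.5902, -0.156, 0.0868]
eef_rot: [-0.001, 0.093, 0.996, -0.0]
contact_force: [-2.9, 0.9, 11.2]
opening: 0.0
```

>>> {"op": "apply_moves", "data": {
  "targets": [
    [0,-0.1,0,0,0,1.4,0],
    [0,-0.15,0,2,0,1.4,0],
    [0,-0.15,0,5,0,1.4,0],
    [0,-0.15,0,8,0,1.4,0],
    [0,-0.15,0,11,0,1.4,0],
    [0,-0.15,0,13,0,1.4,0],
    [0,-0.15,0,15,0,1.4,0]
  ]
}}

```text
clock: 4.58
position: [0.5794, -0.1546, 0.0874]
eef_rot: [0.004, 0.093, 0.996, -0.001]
contact_force: [5.0, -1.8, 7.1]
opening: 0.0001
```

```bash
python3 r.py .05 0 .088
```

```text
clk 4.5833 case xy 0.038 0.0005 z 0.0874 F [ 4.96 -1.78  7.13] op 7.303727421036699e-05 rel [-12.   -0.5  -0.5] [-0.1   0.5   0.03]
```

>>> {"op": "apply_moves", "data": {
  "targets": [
    [0,0.3,0,1,0,2.6,0],
    [0,0.3,0,3,0,3.2,0],
    [0,0.3,0,6,0,3.2,0],
    [0,0.3,0,9,0,3.2,0]
  ]
}}

```text
clock: 4.92
position: [0.5757, -0.154, 0.0867]
eef_rot: [0.007, 0.094, 0.996, -0.002]
contact_force: [5.8, 1.4, 11.4]
opening: -0.0001
```

```bash
python3 r.py .05 0 .088
```

```text
clk 4.9167 case xy 0.0343 0.0004 z 0.0867 F [ 5.81  1.42 11.42] op -5.319300355400869e-05 rel [-15.7  -0.4  -1.1] [-0.13  0.82 -0.01]
```

>>> {"op": "apply_moves", "data": {
  "targets": [
    [0,0.8,0,3,0,3.2,0],
    [0,0.8,0,6,0,3.2,0],
    [0,0.8,0,9,0,3.2,0],
    [0,0.8,0,12,0,3.1,0],
    [0,0.8,0,15,0,3.1,0],
    [0,0.8,0,18,0,3.0,0]
  ]
}}

```text
clock: 5.42
position: [0.5634, -0.1517, 0.0861]
eef_rot: [0.006, 0.094, 0.996, -0.002]
contact_force: [6.5, 2.3, 11.4]
opening: 0.0001
```

```bash
python3 r.py .05 0 .088;python3 - <<'E'
from h import *
c=env.capture("scene");cv2.imwrite("pics/c.png",cv2.resize(c["color"][190:320,200:340,::-1],None,fx=4,fy=4))
E
```

```text
clk 5.4167 case xy 0.0217 0.0004 z 0.0861 F [ 6.46  2.28 11.38] op 0.000132128367591409 rel [-28.3  -0.4  -1.5] [-0.14  0.66 -0.04]
```

View pics/c.png

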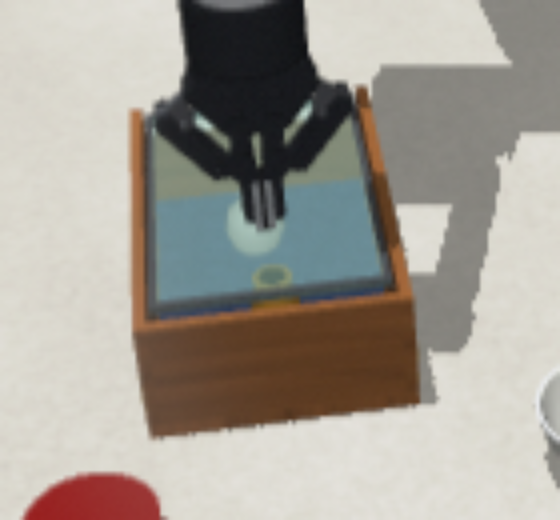

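The glass is following: a blue strip of lining now shows beyond its far edge, at about (270,300) in the crop. It falls slightly as it comes out.

>>> {"op": "apply_moves", "data": {
  "targets": [
    [0,0.7,0,5,0,3.5,0],
    [0,0.7,0,9,0,3.6,0],
    [0,0.7,0,13,0,3.7,0],
    [0,0.7,0,17,0,3.7,0],
    [0,0.7,0,21,0,3.8,0],
    [0,0.7,0,25,0,3.9,0],
    [0,0.7,0,29,0,4.0,0],
    [0,0.7,0,33,0,4.0,0]
  ]
}}

```text
clock: 6.13
position: [0.5361, -0.1464, 0.0848]
eef_rot: [0.005, 0.094, 0.996, -0.002]
contact_force: [6.2, 3.6, 16.2]
opening: -0.0
```

```bash
cat > edge.py <<'E'
from h import *
from r import C,ex,ey
c=env.capture("scene");g=cv2.cvtColor(c["color"],cv2.COLOR_RGB2GRAY).astype(float);hsv=cv2.cvtColor(c["color"],cv2.COLOR_RGB2HSV)
# scan along case x at glass height on two lines, print profile
for b in(-.045,.045):
    a=np.arange(.122,-.04,-.004);X=C+a[:,None]*ex+b*ey+[0,0,.079]
    uv=proj(c,X).astype(np.float32);p=cv2.remap(g.astype(np.float32),uv[None,:,0],uv[None,:,1],cv2.INTER_LINEAR)[0]
    print(b,[(int(round(x*1000)),int(v)) for x,v in zip(a,p)])
E
python3 edge.py .05 0 .088
```

```text
clk 6.1333 case xy -0.0061 0.0005 z 0.0848 F [ 6.22  3.63 16.18] op -4.0593175414436575e-06 rel [-56.2  -0.4  -2.6] [-0.16  0.6  -0.09]
-0.045 [(122, 99), (118, 107), (114, 84), (110, 67), (106, 63), (102, 61), (98, 61), (94, 61), (90, 62), (86, 63), (82, 66), (78, 70), (74, 82), (70, 103), (66, 122), (62, 129), (58, 130), (54, 130), (50, 130), (46, 129), (42, 130), (38, 130), (34, 129), (30, 129), (26, 129), (22, 130), (18, 130), (14, 130), (10, 130), (6, 130), (2, 130), (-2, 130), (-6, 131), (-10, 131), (-14, 132), (-18, 133), (-22, 134), (-26, 135), (-30, 136), (-34, 136), (-38, 136)]
0.045 [(122, 93), (118, 102), (114, 80), (110, 56), (106, 57), (102, 57), (98, 56), (94, 55), (90, 55), (86, 59), (82, 65), (78, 70), (74, 81), (70, 103), (66, 123), (62, 131), (58, 130), (54, 130), (50, 129), (46, 129), (42, 129), (38, 129), (34, 129), (30, 128), (26, 128), (22, 130), (18, 130), (14, 130), (10, 130), (6, 130), (2, 129), (-2, 129), (-6, 129), (-10, 130), (-14, 131), (-18, 133), (-22, 134), (-26, 133), (-30, 133), (-34, 133), (-38, 134)]
```

>>> {"op": "apply_moves", "data": {
  "targets": [
    [0,0.6,0,6,0,2.6,0],
    [0,0.6,0,10,0,2.6,0],
    [0,0.6,0,14,0,2.7,0],
    [0,0.6,0,18,0,2.7,0],
    [0,0.6,0,22,0,2.8,0],
    [0,0.6,0,26,0,2.9,0],
    [0,0.6,0,30,0,3.0,0],
    [0,0.6,0,34,0,3.0,0],
    [0,0.6,0,38,0,3.1,0]
  ]
}}

```text
clock: 6.93
position: [0.5032, -0.1401, 0.0839]
eef_rot: [0.005, 0.095, 0.995, -0.002]
contact_force: [5.9, 2.9, 14.1]
opening: 0.0004
```

```bash
python3 edge.py .05 0 .088
```

```text
clk 6.9333 case xy -0.0396 0.0006 z 0.0839 F [ 5.91  2.93 14.13] op 0.00044799382341477033 rel [-89.6  -0.4  -3.2] [-0.18  0.58 -0.14]
-0.045 [(122, 100), (118, 107), (114, 84), (110, 67), (106, 63), (102, 61), (98, 60), (94, 60), (90, 62), (86, 63), (82, 62), (78, 61), (74, 61), (70, 60), (66, 60), (62, 60), (58, 60), (54, 61), (50, 65), (46, 69), (42, 83), (38, 104), (34, 122), (30, 129), (26, 129), (22, 130), (18, 130), (14, 130), (10, 131), (6, 130), (2, 130), (-2, 131), (-6, 131), (-10, 131), (-14, 132), (-18, 133), (-22, 134), (-26, 135), (-30, 136), (-34, 136), (-38, 136)]
0.045 [(122, 93), (118, 102), (114, 80), (110, 57), (106, 58), (102, 57), (98, 57), (94, 55), (90, 57), (86, 58), (82, 60), (78, 59), (74, 59), (70, 59), (66, 59), (62, 58), (58, 57), (54, 58), (50, 62), (46, 65), (42, 78), (38, 102), (34, 121), (30, 129), (26, 129), (22, 130), (18, 130), (14, 130), (10, 130), (6, 130), (2, 130), (-2, 129), (-6, 129), (-10, 130), (-14, 131), (-18, 132), (-22, 134), (-26, 134), (-30, 133), (-34, 133), (-38, 134)]
```

>>> {"op": "apply_moves", "data": {
  "targets": [
    [0,0.6,0,6,0,2.7,0],
    [0,0.6,0,10,0,2.8,0],
    [0,0.6,0,14,0,2.9,0],
    [0,0.6,0,18,0,2.9,0],
    [0,0.6,0,22,0,3.0,0],
    [0,0.6,0,26,0,3.1,0],
    [0,0.6,0,30,0,3.1,0],
    [0,0.6,0,34,0,3.2,0],
    [0,0.6,0,38,0,3.3,0],
    [0,0.6,0,42,0,3.4,0]
  ]
}}

```text
clock: 7.82
position: [0.4665, -0.133, 0.0826]
eef_rot: [0.005, 0.095, 0.995, -0.002]
contact_force: [6.6, 4.3, 16.6]
opening: 0.0
```

```bash
python3 edge.py .05 0 .088
```

```text
clk 7.8167 case xy -0.077 0.0006 z 0.0826 F [ 6.59  4.33 16.55] op 5.7496951074113585e-06 rel [-127.    -0.2   -4.2] [-0.2   0.56 -0.19]
-0.045 [(122, 99), (118, 112), (114, 107), (110, 100), (106, 96), (102, 92), (98, 83), (94, 67), (90, 61), (86, 62), (82, 62), (78, 61), (74, 60), (70, 60), (66, 60), (62, 59), (58, 58), (54, 60), (50, 60), (46, 59), (42, 60), (38, 61), (34, 60), (30, 58), (26, 58), (22, 60), (18, 63), (14, 67), (10, 70), (6, 83), (2, 104), (-2, 124), (-6, 131), (-10, 131), (-14, 132), (-18, 134), (-22, 135), (-26, 135), (-30, 136), (-34, 136), (-38, 137)]
0.045 [(122, 93), (118, 108), (114, 102), (110, 93), (106, 93), (102, 93), (98, 83), (94, 55), (90, 57), (86, 58), (82, 59), (78, 59), (74, 59), (70, 58), (66, 58), (62, 57), (58, 56), (54, 55), (50, 57), (46, 57), (42, 56), (38, 56), (34, 54), (30, 52), (26, 53), (22, 56), (18, 59), (14, 65), (10, 68), (6, 82), (2, 104), (-2, 127), (-6, 129), (-10, 130), (-14, 131), (-18, 133), (-22, 134), (-26, 133), (-30, 133), (-34, 133), (-38, 133)]
```

>>> {"op": "apply_moves", "data": {
  "targets": [
    [0,0.6,0,6,0,2.0,0],
    [0,0.6,0,10,0,2.0,0],
    [0,0.6,0,14,0,2.1,0],
    [0,0.6,0,18,0,2.2,0],
    [0,0.6,0,20,0,2.2,0],
    [0,0.6,0,21,0,2.2,0]
  ]
}}

```text
clock: 8.37
position: [0.4514, -0.1308, 0.0827]
eef_rot: [0.006, 0.096, 0.995, -0.003]
contact_force: [8.3, 1.4, 13.7]
opening: 0.0
```

```bash
python3 edge.py .05 0 .088|cut -c1-600
```

```text
clk 8.3667 case xy -0.0922 0.0001 z 0.0827 F [ 8.32  1.44 13.66] op 1.6890021478421552e-05 rel [-142.3    0.5   -3.7] [-0.29  0.67 -0.24]
-0.045 [(122, 99), (118, 112), (114, 106), (110, 100), (106, 95), (102, 92), (98, 92), (94, 93), (90, 89), (86, 73), (82, 63), (78, 61), (74, 60), (70, 60), (66, 59), (62, 59), (58, 59), (54, 59), (50, 59), (46, 60), (42, 61), (38, 61), (34, 60), (30, 59), (26, 59), (22, 60), (18, 59), (14, 60), (10, 60), (6, 59), (2, 57), (-2, 62), (-6, 77), (-10, 99), (-14, 123), (-18, 133), (-22, 134), (-26, 134), (-30, 135), (-34, 135), (-38, 136)]
0.045 [(122, 93), (118, 108), (114, 102), (110, 93), (106, 94), (102, 94), (98, 93), (94, 91), (90, 91), (86, 79), (82, 62), (78, 60), (74, 59), (70, 58), (66, 58), (62, 58), (58, 56), (54, 56), (50, 57), (46, 57), (42, 56), (38, 55), (34, 54), (30, 53), (26, 54), (22, 56), (18, 56), (14, 56), (10, 56), (6, 59), (2, 64), (-2, 69), (-6, 74), (-10, 98), (-14, 120), (-18, 133), (-22, 133), (-26, 133), (-30, 133), (-34, 133), (-38, 134)]
```

>>> {"op": "apply_moves", "data": {
  "targets": [
    [0,0.7,0,0,0,-5,0],
    [0,0.7,0,0,0,-20,0],
    [0,0.7,0,0,0,-45,0],
    [0,0.7,0,0,20,-70,60],
    [0,0.7,0,0,50,-80,60],
    [0,0.7,0,0,80,-80,60],
    [0,0.7,0,0,115,-80,60],
    [0,0.7,0,0,150,-80,60],
    [0,0.7,0,0,185,-80,60],
    [0,0.7,0,0,210,-80,60],
    [0,0.7,0,0,220,-80,60],
    [0,0.7,0,0,220,-80,60]
  ]
}}

```text
clock: 9.42
position: [0.4925, 0.0875, 0.1614]
eef_rot: [-0.001, 0.094, 0.996, -0.002]
contact_force: [-0.5, 0.6, -0.6]
opening: 0.051
```

```bash
python3 r.py .06 0 .2; python3 - <<'E'
from h import *
c=env.capture("top");d=env.capture("scene")
cv2.imwrite("pics/d.png",np.hstack([cv2.resize(c["color"][200:350,320:420,::-1],(400,600),interpolation=cv2.INTER_CUBIC),cv2.resize(d["color"][200:300,220:320,::-1],(400,400),interpolation=cv2.INTER_CUBIC).copy() if 0 else cv2.copyMakeBorder(cv2.resize(d["color"][200:300,220:320,::-1],(400,400),interpolation=cv2.INTER_CUBIC),0,200,0,0,cv2.BORDER_CONSTANT)]))
E
```

```text
clk 9.4167 case xy -0.0925 0.2222 z 0.1614 F [-0.49  0.55 -0.59] op 0.05098273466966852 rel [-152.7 -222.2  -37.7] [-0.28 -0.06 -0.06]
```

View pics/d.png

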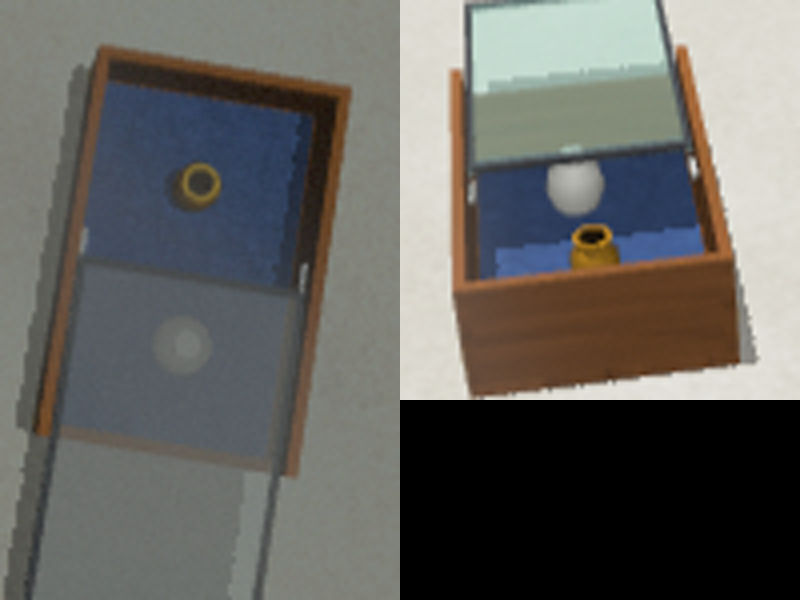

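The glass is drawn back to about row 275 of the left crop and the vase is uncovered. Its mouth is at (201,183) in the top crop and (593,238) in the scene crop.

```bash
python3 - x .06 <<'E'
from h import *
import sys;sys.argv=["",".06","0",".2"]
from r import C,ex,ey
c=env.capture("top");d=env.capture("scene")
k=lambda x0,y0,u,v:(x0+(u+.5)/4-.5,y0+(v+.5)/4-.5)
def sh(n,P):
    print(n,P.round(4),((P-C)@ex).round(4),((P-C)@ey).round(4))
sh("vase top",ray(c,[k(320,200,201,183)],.058)[0]); sh("vase scene",ray(d,[k(220,200,193,238)],.058)[0])
sh("glass top R",ray(c,[k(320,200,300,293)],.078)[0]);sh("glass top L",ray(c,[k(320,200,80,263)],.078)[0])
sh("rim FL top",ray(c,[k(320,200,101,46)],.085)[0]);sh("rim FR",ray(c,[k(320,200,351,90)],.085)[0])
sh("rim FL sc",ray(d,[k(220,200,333,258)],.085)[0]);sh("rim FR sc",ray(d,[k(220,200,54,292)],.085)[0])
h=cv2.cvtColor(c["color"],cv2.COLOR_RGB2HSV);m=((abs(h[...,0].astype(int)-24)<8)&(h[...,1]>100)&(h[...,2]>60)).astype(np.uint8)[235:260,355:385]
q=np.argwhere(m)[:,::-1]+[355,235];(u,v),r=cv2.minEnclosingCircle(q.astype(np.float32));print(len(q),q.mean(0),u,v,r);sh("mask",ray(c,[q.mean(0)],.05)[0])
E
```

```text
clk 9.5167 case xy -0.0926 0.2198 z 0.1613 F [-0.19  0.09 -0.74] op 0.05135926686077747 rel [-153.3 -219.5  -37.7] [-0.35 -0.09 -0.18]
vase top [ 0.5946 -0.1565  0.058 ] 0.0533 0.0014
vase scene [ 0.598  -0.1581  0.058 ] 0.0569 0.0005
glass top R [ 0.5178 -0.216   0.078 ] -0.0111 -0.0713
glass top L [ 0.541  -0.0717  0.078 ] -0.0152 0.0748
rim FL top [ 0.6847 -0.0898  0.085 ] 0.1293 0.0837
rim FR [ 0.6514 -0.2554  0.085 ] 0.1275 -0.0852
rim FL sc [ 0.6862 -0.0912  0.085 ] 0.1311 0.0827
rim FR sc [ 0.6548 -0.2563  0.085 ] 0.131 -0.0854
48 [369.8125 245.8125] 369.3775634765625 245.88775634765625 5.150096416473389
mask [ 0.5944 -0.1574  0.05  ] 0.0533 0.0005
```

>>> {"op": "apply_moves", "data": {
  "targets": [
    [0,0,0,-25,-35,0,60],
    [0,0,0,-50,-70,0,60],
    [0,0,0,-75,-105,0,60],
    [0,0,0,-100,-140,0,60],
    [0,0,0,-120,-175,5,60],
    [0,0,0,-140,-200,10,60],
    [0,0,0,-147,-215,20,60],
    [0,0,0,-147,-219,30,60],
    [0,0,0,-147,-219,40,60],
    [0,0,0,-147,-219,45,60],
    [0,0,0,-147,-219,45,60]
  ]
}}

```text
clock: 10.53
position: [0.5917, -0.1571, 0.1155]
eef_rot: [-0.003, 0.096, 0.995, -0.002]
contact_force: [-0.1, 0.0, 0.7]
opening: 0.0516
```

```bash
python3 r.py .055 .001 .026;  python3 - <<'E'
from h import *
d=env.capture("scene")
cv2.imwrite("pics/e.png",cv2.resize(d["color"][170:300,210:330,::-1],None,fx=4,fy=4,interpolation=cv2.INTER_CUBIC))
E
```

```text
clk 10.5333 case xy 0.0505 0.0003 z 0.1155 F [-0.15  0.02  0.69] op 0.051575377715480354 rel [-5.   1.1 89.4] [-0.26 -0.35 -0.27]
```

View pics/e.png

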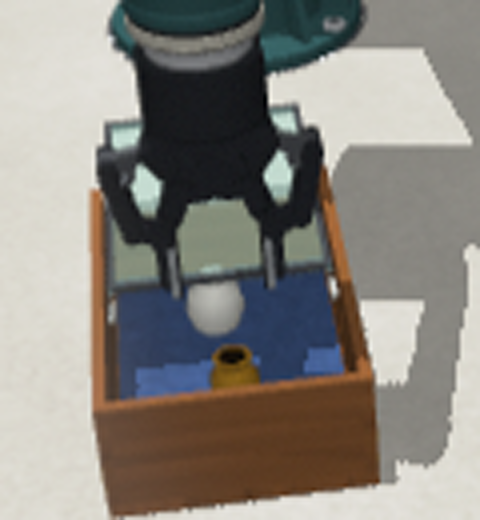

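The open fingertips are at (175,290) and (270,285) in the crop, above and nearer the robot than the vase mouth at (234,352). I'll check the sideways alignment by projection.

```bash
python3 - <<'E'
from h import *
d=env.capture("scene");p=env.get_state()["position"]
for X in(p-[0,0,.002],[.5965,-.1572,.058]): print((proj(d,X)[0]-[209.6,169.6])*4)
E
```

```text
[224.28977339 280.97884857]
[233.92064567 356.48053081]
```

Alignment agrees to about 1 mm. Descending with a stop before the full depth.

>>> {"op": "apply_moves", "data": {
  "targets": [
    [0,-0.3,0,-4,1,0,60],
    [0,-0.3,0,-5,1,10,60],
    [0,-0.3,0,-5,1,22,60],
    [0,-0.3,0,-5,1,34,60],
    [0,-0.3,0,-5,1,44,60],
    [0,-0.3,0,-5,1,52,60],
    [0,-0.3,0,-5,1,60,60],
    [0,-0.3,0,-5,1,60,60]
  ]
}}

```text
clock: 11.3
position: [0.5969, -0.1572, 0.0549]
eef_rot: [-0.001, 0.095, 0.995, -0.002]
contact_force: [-0.1, 0.6, -0.3]
opening: 0.0516
```

```bash
python3 r.py .055 .001 .026
```

```text
clk 11.3 case xy 0.0557 0.0012 z 0.0549 F [-0.14  0.6  -0.28] op 0.051605441777586 rel [ 0.6 -0.1 28.9] [-0.27 -0.06 -0.22]
```

>>> {"op": "apply_moves", "data": {
  "targets": [
    [0,0,0,0,0,8,60],
    [0,0,0,0,0,16,60],
    [0,0,0,0,0,24,60],
    [0,0,0,0,0,28,60],
    [0,0,0,0,0,29,60],
    [0,0,0,0,0,29,60]
  ]
}}

```text
clock: 11.8
position: [0.5966, -0.1572, 0.0254]
eef_rot: [-0.001, 0.095, 0.995, -0.002]
contact_force: [-0.2, 0.6, 1.0]
opening: 0.0509
```

>>> {"op": "apply_moves", "data": {
  "targets": [
    [0,0,0,0,0,0,50],
    [0,0,0,0,0,0,44],
    [0,0,0,0,0,0,38],
    [0,0,0,0,0,0,30],
    [0,0,0,0,0,0,20],
    [0,0,0,0,0,0,20],
    [0,0,0,0,0,0,20]
  ],
  "force": 30
}}

```text
clock: 12.38
position: [0.597, -0.1574, 0.0261]
eef_rot: [-0.001, 0.095, 0.995, -0.002]
contact_force: [-1.4, -1.1, 5.7]
opening: 0.0307
```

```bash
python3 r.py .055 .001 .026
```

```text
clk 12.3833 case xy 0.0558 0.001 z 0.0261 F [-1.4  -1.14  5.74] op 0.030673479295787995 rel [0.8 0.  0.1] [-0.28 -0.04 -0.22]
```

>>> {"op": "apply_moves", "data": {
  "targets": [
    [0,0,0,0,0,-3,20],
    [0,0,0,0,0,-8,20],
    [0,0,0,0,0,-16,20],
    [0,0,0,0,0,-28,20],
    [0,0,0,0,0,-42,20],
    [0,0,0,0,0,-56,20],
    [0,0,0,0,0,-72,20],
    [0,0,0,0,0,-88,20],
    [0,0,0,0,0,-104,20],
    [0,0,0,0,0,-114,20],
    [0,0,0,0,0,-120,20],
    [0,0,0,0,0,-120,20]
  ]
}}

```text
clock: 13.38
position: [0.5981, -0.1572, 0.1479]
eef_rot: [0.001, 0.095, 0.995, -0.003]
contact_force: [0.5, -0.1, -1.6]
opening: 0.0308
```

```bash
python3 r.py .055 .001 .026; python3 - <<'E'
from h import *
d=env.capture("scene");print(rel([.570,.1505,.14],-.1873))
cv2.imwrite("pics/f.png",cv2.resize(d["color"][150:300,210:330,::-1],None,fx=4,fy=4,interpolation=cv2.INTER_CUBIC))
E
```

```text
clk 13.3833 case xy 0.0568 0.0014 z 0.1479 F [ 0.52 -0.1  -1.58] op 0.030799299164527814 rel [  2.1   0.2 121.9] [-0.31  0.12 -0.22]
(array([ 85.4, 296.6,   5.2]), array([-0.29,  0.03, -0.22]))
```

View pics/f.png

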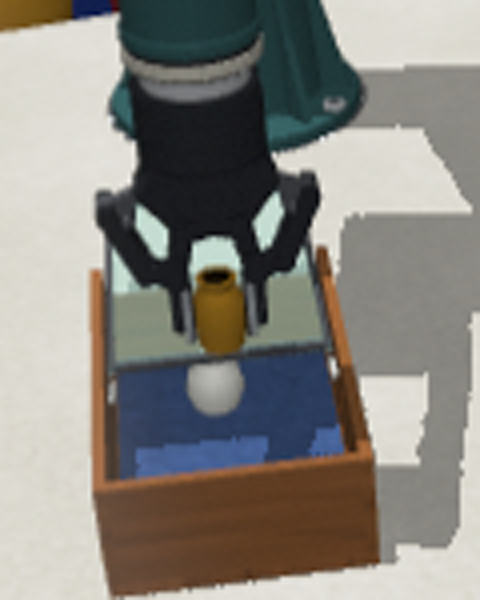

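The vase is held upright between the pads, mouth at (217,278) in the crop. The white mini is unmoved and the glass still open.

>>> {"op": "apply_moves", "data": {
  "targets": [
    [0,0,0,8,28,0,20],
    [0,0,0,17,58,0,20],
    [0,0,0,26,88,0,20],
    [0,0,0,35,118,0,20],
    [0,0,0,44,148,0,20],
    [0,0,0,53,178,0,20],
    [0,0,0,62,208,10,20],
    [0,0,0,71,238,20,20],
    [0,0,0,78,264,30,20],
    [0,0,0,83,284,40,20],
    [0,0,0,85,296,50,20],
    [0,0,0,85,297,55,20]
  ]
}}

```text
clock: 14.43
position: [0.569, 0.1524, 0.088]
eef_rot: [-0.001, 0.094, 0.996, -0.003]
contact_force: [-0.3, 0.5, -1.6]
opening: 0.0311
```

```bash
python3 - <<'E'
from h import *
d=env.capture("scene");s=env.get_state();print(s["clock"],s["position"],rel([.570,.1505,.036],-.1873))
h=cv2.cvtColor(d["color"],cv2.COLOR_RGB2HSV);u,v=proj(d,[.57,.15,.015])[0];print("pred",u,v)
cv2.imwrite("pics/g.png",cv2.resize(d["color"][int(v)-70:int(v)+30,int(u)-60:int(u)+60,::-1],None,fx=5,fy=5,interpolation=cv2.INTER_CUBIC));print(int(u)-60,int(v)-70)
E
```

```text
14.4833 [0.56890764 0.15099166 0.08765193] (array([-1.3,  0.1, 51.6]), array([-0.37, -0.17, -0.11]))
pred 370.5332735552897 241.35413577409932
310 171
```

View pics/g.png

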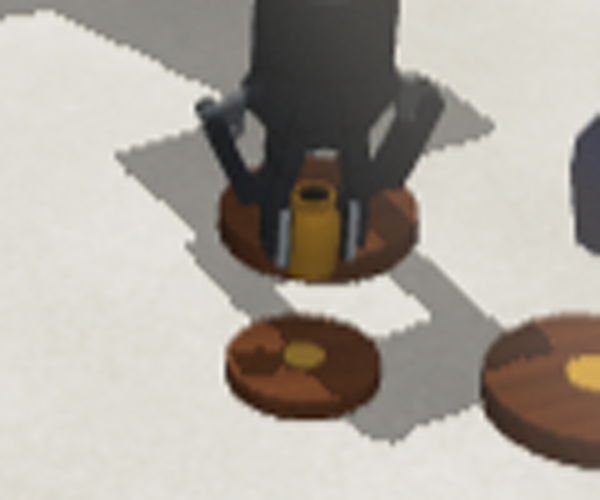

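The brass disc appears at about (370.8,241.8) in the full picture, against a predicted (370.5,241.4), so the two views agree. Now lowering.

>>> {"op": "apply_moves", "data": {
  "targets": [
    [0,0,0,-1,0,8,20],
    [0,0,0,-1,0,16,20],
    [0,0,0,-1,0,25,20],
    [0,0,0,-1,0,34,20],
    [0,0,0,-1,0,41,20],
    [0,0,0,-1,0,47,20],
    [0,0,0,-1,0,51,20],
    [0,0,0,-1,0,52,20],
    [0,0,0,-1,0,52,20]
  ]
}}

```text
clock: 15.23
position: [0.5696, 0.1505, 0.0354]
eef_rot: [-0.002, 0.094, 0.996, -0.003]
contact_force: [-0.3, -0.2, -0.1]
opening: 0.0307
```

>>> {"op": "apply_moves", "data": {
  "targets": [
    [0,0,0,0,0,1,20],
    [0,0,0,0,0,2,20],
    [0,0,0,0,0,3,20],
    [0,0,0,0,0,3,20],
    [0,0,0,0,0,3,20]
  ]
}}

```text
clock: 15.65
position: [0.5696, 0.1505, 0.0325]
eef_rot: [-0.002, 0.094, 0.996, -0.003]
contact_force: [0.4, 0.4, -1.3]
opening: 0.0308
```

>>> {"op": "apply_moves", "data": {
  "targets": [
    [0,0,0,0,0,0.5,20],
    [0,0,0,0,0,1,20],
    [0,0,0,0,0,1.3,20],
    [0,0,0,0,0,1.3,20],
    [0,0,0,0,0,1.3,20]
  ]
}}

```text
clock: 16.07
position: [0.5696, 0.1505, 0.0312]
eef_rot: [-0.002, 0.094, 0.996, -0.003]
contact_force: [0.3, 0.7, -0.2]
opening: 0.0305
```

>>> {"op": "apply_moves", "data": {
  "targets": [
    [0,0,0,0,0,0.4,20],
    [0,0,0,0,0,0.8,20],
    [0,0,0,0,0,0.8,20],
    [0,0,0,0,0,0.8,20]
  ]
}}

```text
clock: 16.4
position: [0.5696, 0.1505, 0.031]
eef_rot: [-0.002, 0.094, 0.996, -0.003]
contact_force: [-2.5, -1.8, 5.9]
opening: 0.0311
```

Contact at about 6 N. Releasing gently, then rising.

>>> {"op": "apply_moves", "data": {
  "targets": [
    [0,0,0,0,0,0,36],
    [0,0,0,0,0,0,38],
    [0,0,0,0,0,0,42],
    [0,0,0,0,0,0,46],
    [0,0,0,0,0,0,50],
    [0,0,0,0,0,0,56],
    [0,0,0,0,0,0,60],
    [0,0,0,0,0,0,60]
  ]
}}

```text
clock: 17.07
position: [0.5697, 0.1505, 0.0311]
eef_rot: [-0.002, 0.094, 0.996, -0.003]
contact_force: [-0.7, 0.1, -0.5]
opening: 0.0513
```

>>> {"op": "apply_moves", "data": {
  "targets": [
    [0,0,0,0,0,-4,60],
    [0,0,0,0,0,-14,60],
    [0,0,0,0,0,-26,60],
    [0,0,0,0,0,-40,60],
    [0,0,0,0,0,-56,60],
    [0,0,0,0,0,-75,60],
    [0,0,0,0,0,-100,60],
    [0,0,0,0,0,-125,60],
    [0,0,0,10,-20,-140,60],
    [0,0,0,30,-50,-150,60],
    [0,0,0,50,-80,-150,60],
    [0,0,0,50,-90,-150,60]
  ]
}}

```text
clock: 18.07
position: [0.4995, 0.0705, 0.1833]
eef_rot: [-0.003, 0.094, 0.996, -0.004]
contact_force: [-2.1, 0.6, -0.6]
opening: 0.0514
```

```bash
python3 - <<'E'
from h import *
c=env.capture("top");d=env.capture("scene")
cv2.imwrite("pics/i.png",np.hstack([cv2.resize(c["color"][205:305,200:300,::-1],(400,400),interpolation=cv2.INTER_CUBIC),cv2.resize(d["color"][180:280,290:390,::-1],(400,400),interpolation=cv2.INTER_CUBIC)]))
print(env.get_state()["clock"])
E
```

```text
18.1667
```

View pics/i.png

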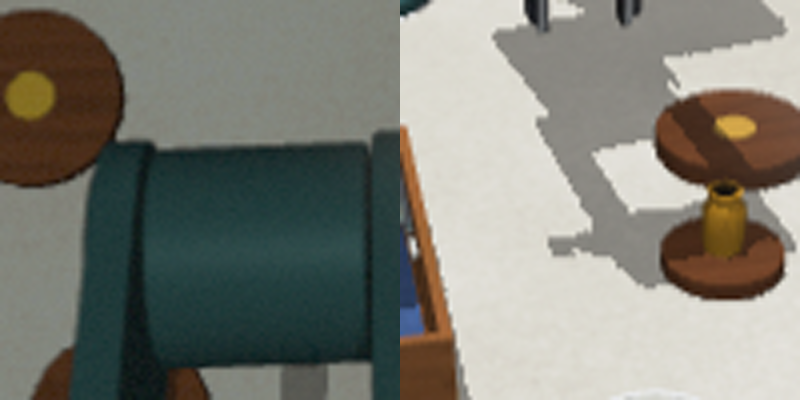

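The vase stands upright. Its foot is at about (724,248) in the crop, and the smallest stand spans columns 661–785, so it is centred on it. The robot is clear of everything.

```bash
python3 -c "
from cell import env
print(env.hand_in(), env.get_state()['clock'])"
```

```text
the job is handed in; nothing more can be done
the job is handed in; nothing more can be done
```

The job is handed in: the showcase is open and the gold vase stands upright in the middle of the smallest wooden stand.

- **Glass:** I drew it back with the closed fingertips. Pressing read 7 to 16.6 N at the end of each move; force was not read in between. The top view put its far edge about 10 to 15 mm on the near side of the case's centre, which means about the full 0.13 m of travel. The fingertips slipped a few millimetres at the start and again at the end, probably on reaching the stop.
- **Vase:** I gripped it by the belly at 30 N, lifted it out and set it down with about 6 N of contact, then released it and backed off. It took about 18 s of the 72 s allowed.
- **Last checks:** The final scene picture shows the vase upright and centred by eye, with the robot clear of everything. In the final top view the arm hid the stand, so I confirmed centring from the scene camera only. Earlier, the two cameras agreed on the stand's position to about 2 mm.
- **Other ceramics:** The picture after the lift showed the glass open and the white miniature still in place. I took no full picture of the other pieces at the end; the arm felt no unexpected contact and passed well above or clear of them.

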